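# Open a slide-lid cracker box and pack the seaweed cracker

## Robot

A 7-joint arm with a two-finger parallel gripper is mounted at the origin on the work surface. World frame = base frame: x ahead of the robot, y to its left, z up, the work surface at z = 0. Lengths are in m, angles in degrees, forces in N, time in s.
With the tool pointing down it reaches from about 0.35 to 0.775 m from the base axis. Payload 3.1 kg.
Tool frame: the origin (TCP) lies on the centre line of the jaws, within the pads' length; the fingertips stand 17 mm ahead of it and the grasp point (between the pads) lies 2 mm behind it (robot.tip_reach is the distance from the TCP to the fingertips, in m); z points along the fingers, y is the line along which they close (so a half turn about z gives the same grasp; the last joint's range is limited). The gripper opens to 85 mm and grips with 20 to 120 N. Pads are 22 mm wide; open, the fingers measure 114 mm over their backs; the gripper's body (76 mm by 85 mm) begins 54 mm behind the grasp point. The pads swing forward as they close: fully open they stand 13 mm farther back than shut.
Start: joints at [-79.108, 17.813, 0.802, 86.603, -0.252, 75.585, -1.558], TCP at [0.126, 0.535, 0.248] pointing down, gripper open.
Joint ranges: [-154.91, 154.91], [-16.99, 109.72], [-72.82, 74.43], [7.12, 147.25], [-82.49, 262.49], [11.32, 116.49], [-174.64, 174.64]. Speed limits (degrees/s): [159.86, 159.86, 180, 180, 180, 180, 180].

## Interface

Orientations are given as [roll, pitch, yaw] about the fixed x, y, z axes, in that order (R = Rz(yaw) Ry(pitch) Rx(roll)).
In Python, from station import robot, fingers, vision, workorder, recognise gives the robot as it stands. Calls block until the motion is done:
- robot.move_to(position, orientation): joint-space move of the TCP to a pose.
- robot.line_to(position, orientation=None, velocity=0.15, f_stop=None): straight line of the TCP; orientation=None keeps the orientation; velocity is the mean speed in m/s. With f_stop (N) it stops when the force on the tool has changed by that much, and returns True; else False.
- robot.move_j(angles): joint-space move.
- fingers.gripper_to(opening, force=None): opening from 0.0 (shut) to 1.0 (fully open); force is the grip in N (None keeps the last); returns when the fingers have stopped.
- robot.pause(seconds).
- robot.inverse_kinematics(position, orientation): joint angles nearest the present ones, or None.
- vision.grab_frame(name): name is "scene" or "top"; returns the picture (480x640x3 uint8, red, green, blue); there is no depth.
- vision.calibration(name): a dict with "mtx" (3x3 intrinsics, pixels), "extrinsics" (4x4, takes a point from world to camera coordinates). Camera axes: x right, y up, looking along -z (the intrinsics and any distortion apply to the point x, -y, -z); pixel columns grow to the right and rows downward; lengths in m; the calibration is good to about 2 mm. A picture is of the moment at which its call begins. calibration takes no time and is no camera call.
A pose or a line that the arm cannot do raises robot.PlanningError and nothing moves.
- workorder.close_job(): hands the job in; it is judged then, once.
Trained networks look in the newest picture that a camera, given by its name, has taken for a name from the list of things; names that differ only in an ending like _2 or _b are one class to them, and where a whole thing is asked for, a point or a joint stands for the part that bears it (a point fixed in the world has none). Each returns a list of dicts, best first, with "p" (0 to 1); they miss things now and then, are a little off and sometimes report something else, mostly with a low value. They report only what shows in the picture. A call takes as long as a camera call. They do not tell look-alikes from the thing itself.
- recognise(label, camera): "rect" ([centre column, centre row, width, height] in pixels, round what is visible of it).
Readings, each from a call of its own:
- robot.current_time_s(): time.
- robot.current_joint_positions(): joint angles.
- robot.current_dq(): joint speeds.
- robot.current_joint_torque(): joint torques, N m.
- robot.current_tool_pos(): TCP position.
- robot.current_eef_rot(): TCP orientation.
- robot.current_contact_force(): force on the tool from outside, world axes, zero at the start.
- robot.current_torque(): the same for the moment, N m.
- robot.current_finger_gap(): opening from 0.0 (shut) to 1.0 (fully open).
- robot.current_gripper_force(): force on a finger pad.
Only numpy, scipy, OpenCV 4.12 (cv2) and the standard library are available. Lean on these libraries where they do the work, as an engineer would, in place of code of your own. Each camera call takes 0.05 s, during which the arm holds its last target. There are 200 camera calls.

## Task

Open the wooden gift box: lift the knob end of its sliding lid over the stop lip, slide the lid out of its grooves, and lay it flat, knob up, in the middle of the cooling rack. Then take the cracker with the dark seaweed band from the sheet pan and set it down gently, lying flat, on the floor of the open box. Do not let the lid or the cracker drop, and leave the other cracker where it is.

Things in the scene. Friction and masses are not known exactly. Their poses are not given: they have to be found in the camera images.
- box: Pale wooden gift box, 176 long (its x) x 128 wide (its y), fixed; origin at the centre of its underside, z up; its -x end (stop-lip end) roughly faces the robot (yaw within 0.35 rad). Floor 6 mm thick; inside 160 long x 100 wide. The lid lies on ledges along the side walls, 46 mm above the table; guide rails beside it (tops at 50 mm) leave 2 mm or more play each side.
- box_lip (a point): Middle of the top of the box's stop lip, which crosses the whole width at the box's -x end (box x -88 to -80 mm). Top 54 mm above the table: 8 mm above the ledges the lid lies on.
- box_strips (a point): Front ends of the two wooden strips, mid-width between them (box x +32 mm). One on each side from here to the closed rear wall, overhanging the lid's edge; undersides at 58 mm (12 mm groove for the 6 mm lid; this point), tops 63 mm, gap between them 97 mm.
- lid_grip (a point): Centre of the dark wooden knob block on the lid: 30 mm (lid's x) x 26 mm wide (lid's y), 28 mm tall; this point is 14 mm above the lid's top, 20 mm above its underside. Axes are the lid's (z up, x along its length, as found parallel to the box's). The lid's lip-end edge is 32 mm away towards -x, its rear edge 122 mm towards +x.
- lid_middle (a point): Middle of the lid, a loose brown wooden plate 154 (x) x 112 (y) x 6 mm, about 80 g; half-way up its thickness, 45 mm from the knob's centre towards lid +x. As found its last 45 mm lie under the strips; it can tilt knob end up by at most about 0.13 rad there, and must come out about 50 mm towards box -x to be free of them.
- lid_nose (a point): Middle of the lower edge of the lid's knob end (lip end), at the lid's underside. As found about 3 mm behind the lip.
- lid_tail (a point): Middle of the lower edge of the lid's rear end, at the lid's underside.
- rack_top (a point): Low steel wire cooling rack, fixed, 200 (x) x 160 (y) mm; this point is the centre of its flat top, 25 mm above the table. Empty at the start.
- nori_cracker_mid (a point): Cracker to pack: brown, oval, with a black-green seaweed band across it; 76 long (its x) x 44 wide (its y, straight flat sides over the middle 32 mm) x 11 mm thick, about 35 g; point at its centre half-way up. It lies flat in the pan, beside the plain one, at least 25 mm of room on both long sides.
- plain_cracker_mid (a point): Plain pale tan cracker without band, same shape, in the same pan; leave alone. Point at its centre.
- pan: Shallow aluminium sheet pan, fixed, 190 (x) x 206 (y) x 14 mm high, floor and rim 3 mm thick; origin at the centre of its underside.
Mind the look-alikes: they are no part of the job. What is shaped like the part that bears nori_cracker_mid but blue or purple is not meant.

How it is judged (in metres and radians):
On the way, in this order (a step that is already met when the one before it is completed fails the run):
1. the lid's knob end is over and beyond the stop lip while its rear end is still down in the grooves under the strips (x of lid_nose in the frame of box below -0.092 m and z of lid_nose in the frame of box above 0.052 m and x of lid_tail in the frame of box above 0.034 m and z of lid_tail in the frame of box below 0.056 m), for 0.04 s.
2. the lid lies flat, knob up, on the rack, its middle within 45 mm of the rack's middle, let go (horizontal distance between lid_middle and rack_top below 0.045 m and z of lid_middle in the frame of rack_top below 0.009 m and angle between lid_middle's own z axis and vertical below 0.08 rad and contact force between lid and the fingers below 0.05 N), for 0.2 s.
At the end, for the whole second after the job is handed in: The lid lies flat (within 0.08 rad), knob up, on the rack, its middle within 45 mm of the rack's middle; the seaweed cracker lies flat (within 0.15 rad) on the floor inside the box (centre below 16 mm above the box's underside); both are let go and at rest (under 20 mm/s) (all of step 2 and x of nori_cracker_mid in the frame of box between -0.08 and 0.08 m and y of nori_cracker_mid in the frame of box between -0.05 and 0.05 m and z of nori_cracker_mid in the frame of box below 0.016 m and angle between nori_cracker_mid's own z axis and vertical below 0.15 rad and contact force between nori_cracker and the fingers below 0.05 N and linear speed of each of nori_cracker, lid below 0.02 m/s); the robot touches nothing.
It fails at once if the cracker is dropped: it falls freely, touching nothing, with its centre more than 27 mm above the table (about 15 mm above where it comes to rest) (z of nori_cracker_mid in the frame of box above 0.027 m and contact force between nori_cracker and anything else below 0.001 N).
It fails at once if the lid is dropped: it falls freely, touching nothing, with its middle more than 27 mm above the rack's top (z of lid_middle in the frame of rack_top above 0.027 m and contact force between lid and anything else below 0.001 N).
It fails at once if the plain cracker is moved more than 25 mm (distance of plain_cracker_mid from where it was at the start of the episode above 0.025 m).
It also fails if it takes over 54 s, if anything falls off the work surface, if the arm or the gripper's body presses on something with over 40 N, if the wrist force passes 120 N, or if a joint passes its speed limit or range.

## Working session

There is one attempt and no reset: what is moved stays moved. The work goes in short steps, each a Python script; the robot and the scene stay as the last script left them, time stands still between calls to the robot, and variables do not carry over. Pictures are saved under pics/ and viewed, at most 10 in all, crops included, and the job is handed in when it is done.

```bash
mkdir -p pics; ls
python3 - <<'E'
from station import robot, fingers, vision, workorder, recognise
import cv2,numpy as np
for c in ["scene","top"]:
    im=vision.grab_frame(c); cv2.imwrite(f"pics/{c}0.png",im[:,:,::-1])
    k=vision.calibration(c); print(c,np.round(k["mtx"],1).tolist(),np.round(k["extrinsics"],3).tolist(),[x for x in k])
    for l in ["box","lid_grip","lid_middle","nori_cracker_mid","plain_cracker_mid","pan","rack_top"]:
        try: print(l,[(np.round(d["rect"]).tolist(),round(d["p"],2)) for d in recognise(l,c)])
        except Exception as e: print(l,e)
print(robot.current_time_s(),robot.current_eef_rot(),robot.tip_reach)
E
```

```text
pics
scene [[495.7, 0.0, 328.5], [0.0, 495.7, 240.3], [0.0, 0.0, 1.0]] [[-0.393, 0.92, 0.01, 0.279], [-0.7, -0.306, 0.645, 0.268], [0.596, 0.246, 0.764, -1.395], [0.0, 0.0, 0.0, 1.0]] ['mtx', 'extrinsics']
box [([355.0, 305.0, 94.0, 102.0], 0.96), ([252.0, 254.0, 21.0, 27.0], 0.51)]
lid_grip [([356.0, 296.0, 81.0, 70.0], 0.92)]
lid_middle []
nori_cracker_mid [([356.0, 231.0, 30.0, 23.0], 0.77), ([227.0, 180.0, 30.0, 10.0], 0.74), ([254.0, 255.0, 21.0, 24.0], 0.73), ([198.0, 160.0, 18.0, 20.0], 0.68)]
plain_cracker_mid [([210.0, 252.0, 27.0, 23.0], 0.98), ([505.0, 337.0, 90.0, 108.0], 0.47)]
pan [([358.0, 295.0, 80.0, 76.0], 0.73), ([229.0, 253.0, 111.0, 81.0], 0.7)]
rack_top [([506.0, 338.0, 90.0, 104.0], 0.7)]
top [[511.4, 0.0, 322.8], [0.0, 511.4, 236.6], [0.0, 0.0, 1.0]] [[-0.004, -1.0, 0.008, -0.098], [0.987, -0.003, 0.162, -0.477], [-0.162, 0.008, 0.987, -1.199], [0.0, 0.0, 0.0, 1.0]] ['mtx', 'extrinsics']
box [([281.0, 191.0, 61.0, 80.0], 0.77)]
lid_grip [([279.0, 193.0, 47.0, 65.0], 0.6)]
lid_middle [([280.0, 191.0, 54.0, 69.0], 0.89)]
nori_cracker_mid [([463.0, 286.0, 30.0, 23.0], 0.85), ([512.0, 305.0, 32.0, 32.0], 0.76), ([416.0, 284.0, 23.0, 29.0], 0.63), ([312.0, 278.0, 28.0, 24.0], 0.6), ([389.0, 211.0, 22.0, 27.0], 0.56)]
plain_cracker_mid [([423.0, 198.0, 18.0, 31.0], 0.56), ([408.0, 206.0, 97.0, 88.0], 0.45)]
pan [([408.0, 208.0, 99.0, 85.0], 0.73)]
rack_top [([161.0, 215.0, 67.0, 81.0], 0.83)]
0.8 [1.79997286e+02 1.60907410e-03 1.66724568e+02] 0.017
```

Run:
```python
import cv2
im=cv2.imread("pics/top0.png"); cv2.imwrite("pics/topc.png",cv2.resize(im[140:340,110:550],(792,360),interpolation=cv2.INTER_CUBIC))
cv2.imwrite("pics/topbox.png",cv2.resize(im[145:245,225:345],(720,600),interpolation=cv2.INTER_CUBIC))
cv2.imwrite("pics/toppan.png",cv2.resize(im[155:255,350:470],(720,600),interpolation=cv2.INTER_CUBIC))
```

```text
(no output)
```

View pics/topc.png

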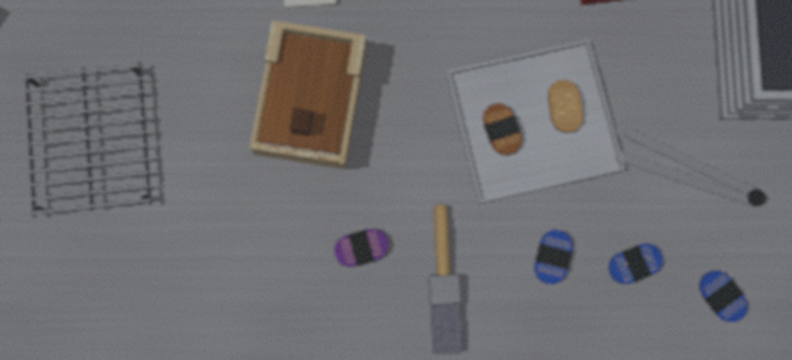

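View pics/topbox.png

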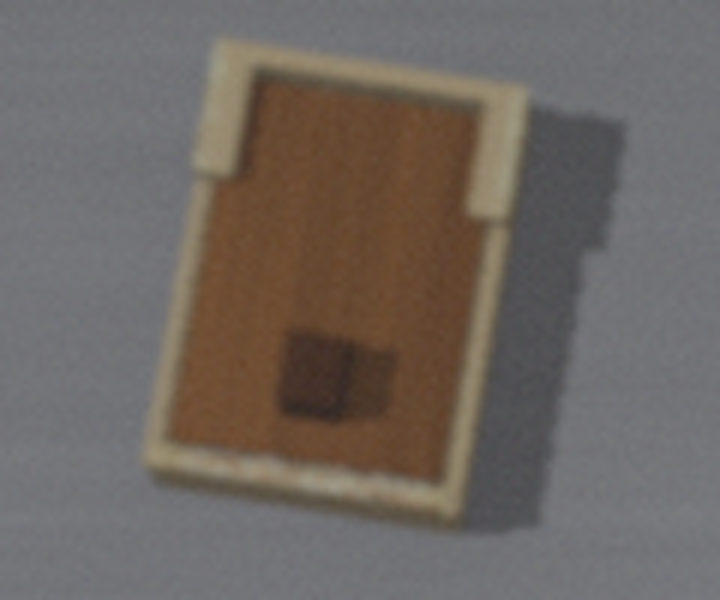

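View pics/toppan.png

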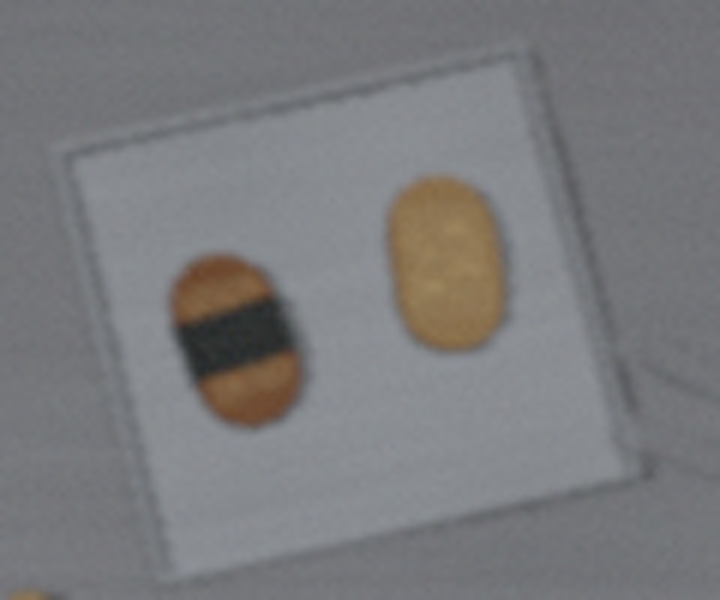

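View pics/scene0.png

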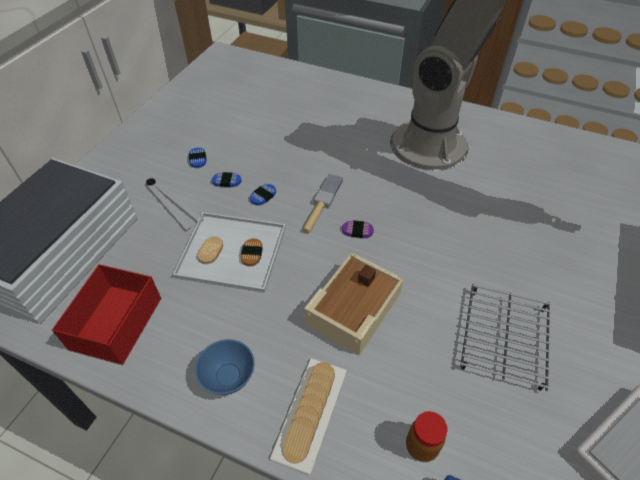

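The top view shows the box at (281,191) with the knob end towards the robot, the rack at (161,215) and the pan at (408,207). There are five banded candidates in "top": blue at (416,284), (463,286) and (512,305), purple at (312,278), and brown with a dark band in the pan at (389,211). The pan one fits, as it's brown, and the enlarged crop confirms it. The plain one is at (424,199).

Next I fit poses from the corners.

```bash
cat > helpers.py <<'E'
from station import robot, fingers, vision, workorder, recognise
import numpy as np, cv2
from scipy.optimize import least_squares
def project(P,c):
    k=vision.calibration(c); q=np.c_[P,np.ones(len(P))]@k["extrinsics"].T
    q=q[:,:3]*[1,-1,-1]; u=q@k["mtx"].T; return u[:,:2]/u[:,2:]
def place(P,s):   # s = x,y,yaw
    c,n=np.cos(s[2]),np.sin(s[2]); P=np.array(P,float)
    return P@np.array([[c,n,0],[-n,c,0],[0,0,1]])+[s[0],s[1],0]
def fit(P,uv,s0,c="top"):
    r=least_squares(lambda s:(project(place(P,s),c)-uv).ravel(),s0,x_scale=[.01,.01,.05])
    return r.x,r.fun.reshape(-1,2)
def backproject(uv,z,c="top"):
    r=least_squares(lambda p:(project(np.array([[p[0],p[1],z]]),c)-uv).ravel(),[.5,0]); return r.x
E
cat > /tmp/f.py <<'E'
from helpers import *
crop=lambda a,o,s:(np.array(a,float)+.5)/s-.5+o
P=np.array([[-88,64,54],[-88,-64,54],[88,64,63],[88,-64,63],[32,64,63],[32,48.5,63],[32,-48.5,63],[32,-64,63]])/1e3
uv=crop([[150,464],[460,512],[218,42],[528,88],[197,173],[235,178],[470,215],[505,218]],[225,145],6)
s,r=fit(P,uv,[.55,0,-.15]); print("box",np.round(s,4),"\n",np.round(r,1).tolist())
k=backproject(crop([[318,364]],[225,145],6)[0],.080); print("knob",k,"in box",place([[*(k-s[:2]),0]],[0,0,-s[2]]))
R=np.array([[-.1,.08,.025],[-.1,-.08,.025],[.1,-.08,.025],[.1,.08,.025]])
uv=crop([[34,214],[162,203],[152,68],[27,79]],[110,140],1.8)
s,r=fit(R,uv,[.5,.3,0]); print("rack",s,np.round(r,1).tolist())
R=np.array([[-95,103,14],[-95,-103,14],[95,-103,14],[95,103,14]])/1e3
s,r=fit(R,crop([[165,580],[645,475],[530,45],[58,148]],[350,155],6),[.5,-.3,0]);print("pan",s,np.round(r,1).tolist())
for c,roi in(("top",(170,235,370,440)),("scene",(225,275,195,275))):
  im=cv2.imread(f"pics/{c}0.png"); sub=im[roi[0]:roi[1],roi[2]:roi[3]].astype(int)
  m=(((sub[...,2]-sub[...,0])>18)|(sub.max(2)<75)).astype(np.uint8)
  n,l,st,ce=cv2.connectedComponentsWithStats(m)
  for i in range(1,n):
    if st[i,4]<100: continue
    y,x=np.nonzero(l==i); 
    pts=np.array([backproject(p,.012,c) for p in np.c_[x+roi[2],y+roi[0]]])
    w,v=np.linalg.eigh(np.cov(pts.T)); a=v[:,1]*np.sign(v[0,1])
    print(c,"cracker",st[i],pts.mean(0),"yaw",np.degrees(np.arctan2(a[1],a[0])),"len",4*np.sqrt(w))
E
cp /tmp/f.py fit0.py; python3 fit0.py
```

```text
box [ 0.5868  0.0011 -0.1543] 
 [[-0.6, 0.3], [0.4, 0.2], [0.0, -0.2], [0.3, -0.2], [-0.4, -0.1], [-0.4, 0.0], [0.1, -0.3], [0.6, 0.2]]
knob [0.54524584 0.00754303] in box [[-4.20947962e-02 -7.10019378e-06  0.00000000e+00]]
rack [0.52745387 0.29584465 0.10189164] [[2.4, 2.6], [-2.6, 1.8], [-2.4, -2.4], [2.6, -2.1]]
pan [ 0.5572732  -0.31231163  0.2165081 ] [[-0.3, 0.6], [0.4, 0.1], [0.1, -0.3], [-0.2, -0.4]]Traceback (most recent call last):
  File "fit0.py", line 19, in <module>
    pts=np.array([backproject(p,.012,c) for p in np.c_[x+roi[2],y+roi[0]]])
                  ~~~~~~~~~~~^^^^^^^^^^
  File "helpers.py", line 14, in backproject
    r=least_squares(lambda p:(project(np.array([[p[0],p[1],z]]),c)-uv).ravel(),[.5,0]); return r.x
    return func(*args, **kwargs)
    result = trf(vector_fun.fun, vector_fun.jac, x0, f0, J0, lb, ub, ftol, xtol,
                 gtol, max_nfev, x_scale, loss_function, tr_solver,
                 tr_options.copy(), verbose, callback=callback_wrapped)
    return trf_no_bounds(
        fun, jac, x0, f0, J0, ftol, xtol, gtol, max_nfev, x_scale,
        loss_function, tr_solver, tr_options, verbose, callback=callback)
    f_new = fun(x_new)
    self._update_fun()
    ~~~~~~~~~~~~~~~~^^
    self.f = self.fun_wrapped(xp_copy(self.x))
             ~~~~~~~~~~~~~~~~^^^^^^^^^^^^^^^^^
    return np.atleast_1d(self.fun(x))
                         ~~~~~~~~^^^
    return self.f(x, *self.args, **self.kwargs)
           ~~~~~~^^^^^^^^^^^^^^^^^^^^^^^^^^^^^^
  File "helpers.py", line 14, in <lambda>
    r=least_squares(lambda p:(project(np.array([[p[0],p[1],z]]),c)-uv).ravel(),[.5,0]); return r.x
                              ~~~~~~~^^^^^^^^^^^^^^^^^^^^^^^^^^^^^
  File "helpers.py", line 5, in project
    k=vision.calibration(c); q=np.c_[P,np.ones(len(P))]@k["extrinsics"].T
ValueError: time passes only in moves, steps and waits
```

```bash
python3 - <<'E'
s=open('helpers.py').read()
s=s.replace('def project','CAL={c:vision.calibration(c) for c in ("top","scene")}\ndef project').replace('k=vision.calibration(c); q','k=CAL[c]; q')
i=s.index("def backproject"); s=s[:i]+'''def backproject(uv,z,c="top"):   # pixels -> world x,y on the plane z
    E=CAL[c]["extrinsics"]; uv=np.atleast_2d(uv); o=-E[:3,:3].T@E[:3,3]
    d=(np.c_[uv,np.ones(len(uv))]@np.linalg.inv(CAL[c]["mtx"]).T*[1,-1,-1])@E[:3,:3]
    return (o+d*((z-o[2])/d[:,2:]))[:,:2]
'''
open('helpers.py','w').write(s)
f=open('fit0.py').read().replace("[225,145],6)[0],.080)","[225,145],6),.080)[0]").replace("np.array([backproject(p,.012,c) for p in np.c_[x+roi[2],y+roi[0]]])","backproject(np.c_[x+roi[2],y+roi[0]],.012,c)")
f+='''
b=[.5868,.0011,-.1543]
P=np.array([[-88,64,54],[-88,-64,54],[88,64,63],[88,-64,63],[-45,0,80]])/1e3
print("scene proj box+knob",np.round(project(place(P,b),"scene")).tolist())
sc=cv2.imread("pics/scene0.png")
for p in project(place(P,b),"scene"): cv2.drawMarker(sc,tuple(int(round(v)) for v in p),(0,255,0),0,5,1)
for p in project(np.array([[.527,.296,.025]]),"scene"): cv2.drawMarker(sc,tuple(int(round(v)) for v in p),(0,0,255),0,5,1)
cv2.imwrite("pics/chk.png",cv2.resize(sc[220:400,280:560],(784,504),interpolation=cv2.INTER_CUBIC))
from itertools import product
b=np.array(b)
for nm,(p,z),yaws in (("knob",(place([[-.045,0,0]],b)[0],.0735),(81.2,-98.8,-8.8,171.2)),("rackknob",(np.array([.482,.29,0]),.055),(90,-90,0,180)),("pan",(np.array([.55,-.265,0]),.022),(10,-170,100,-80)),("boxplace",(place([[-.02,0,0]],b)[0],.026),(81.2,-98.8,-8.8,171.2))):
  for y in yaws:
    q=robot.inverse_kinematics([p[0],p[1],z],[180,0,y]); print(nm,y,None if q is None else np.round(q).tolist())
'''
open('fit0.py','w').write(f)
E
python3 fit0.py
```

```text
box [ 0.5868  0.0011 -0.1543] 
 [[-0.6, 0.3], [0.4, 0.2], [0.0, -0.2], [0.3, -0.2], [-0.4, -0.1], [-0.4, 0.0], [0.1, -0.3], [0.6, 0.2]]
knob [0.54524584 0.00754303] in box [[-4.20947962e-02 -7.10019378e-06  0.00000000e+00]]
rack [0.52745387 0.29584465 0.10189164] [[2.4, 2.6], [-2.6, 1.8], [-2.4, -2.4], [2.6, -2.1]]
pan [ 0.5572732  -0.31231163  0.2165081 ] [[-0.3, 0.6], [0.4, 0.1], [0.1, -0.3], [-0.2, -0.4]]
top cracker [ 45  14  19  30 462] [ 0.57744552 -0.35360457] yaw 5.79636804962771 len [0.04890543 0.0782594 ]
top cracker [  8  27  22  29 443] [ 0.54472858 -0.26470869] yaw 18.550618372358812 len [0.04670362 0.07772723]
scene cracker [  2  11  26  28 505] [ 0.57676911 -0.35130739] yaw 11.32101566785516 len [0.0518289  0.08296885]
scene cracker [ 46  13  22  28 482] [ 0.54428739 -0.26237347] yaw 21.787457853797235 len [0.04857977 0.08407898]
scene proj box+knob [[401.0, 278.0], [348.0, 252.0], [360.0, 340.0], [303.0, 309.0], [365.0, 271.0]]
knob 81.2 [-33.0, 31.0, 42.0, 102.0, -25.0, 56.0, 10.0]
knob -98.8 [39.0, 42.0, -62.0, 99.0, 41.0, 64.0, 136.0]
knob -8.8 [-41.0, 36.0, 54.0, 102.0, -34.0, 59.0, -72.0]
knob 171.2 [-32.0, 31.0, 40.0, 102.0, -23.0, 56.0, 99.0]
rackknob 90 [-53.0, 32.0, 28.0, 99.0, -18.0, 53.0, -18.0]
rackknob -90 [-31.0, 30.0, -2.0, 99.0, 2.0, 52.0, 146.0]
rackknob 0 [-58.0, 33.0, 35.0, 100.0, -23.0, 54.0, -104.0]
rackknob 180 [-42.0, 30.0, 13.0, 99.0, -8.0, 52.0, 64.0]
pan 10 [-3.0, 43.0, 41.0, 93.0, -32.0, 57.0, -31.0]
pan -170 [-6.0, 45.0, 47.0, 93.0, -37.0, 59.0, 153.0]
pan 100 [-3.0, 43.0, 42.0, 93.0, -33.0, 57.0, 59.0]
pan -80 [-14.0, 54.0, 64.0, 93.0, -52.0, 67.0, -107.0]
boxplace 81.2 [-29.0, 37.0, 38.0, 100.0, -28.0, 53.0, 12.0]
boxplace -98.8 [38.0, 49.0, -62.0, 97.0, 48.0, 64.0, 132.0]
boxplace -8.8 [-33.0, 39.0, 44.0, 100.0, -33.0, 54.0, -74.0]
boxplace 171.2 [-28.0, 37.0, 36.0, 100.0, -26.0, 52.0, 101.0]
```

View pics/chk.png

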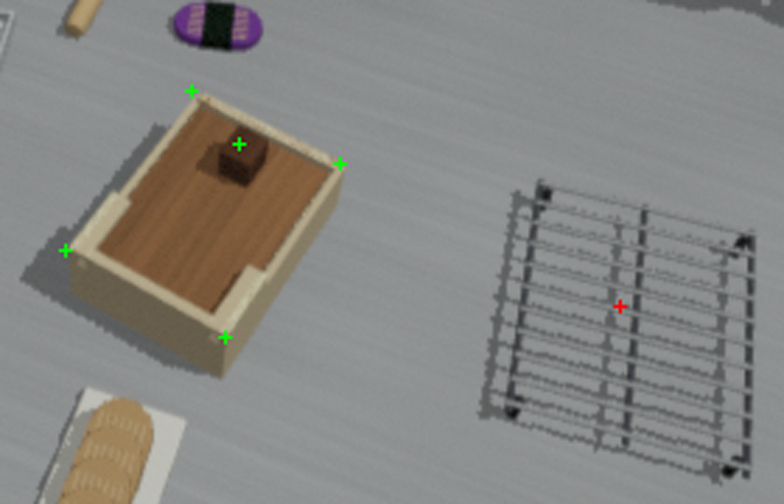

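Run:
```python
from helpers import *
crop=lambda a:(np.array(a,float)+.5)/2.8-.5+[280,220]
P=np.array([[-88,64,54],[-88,-64,54],[88,64,63],[88,-64,63]])/1e3
s,r=fit(P,crop([[341,170],[203,97],[225,346],[74,252]]),[.58,0,-.15],"scene"); print("box",s,np.round(r,1).tolist())
R=np.array([[-.1,-.08,.025],[-.1,.08,.025],[.1,.08,.025],[.1,-.08,.025]])
s,r=fit(R,crop([[541,183],[755,235],[747,475],[508,410]]),[.5,.3,0],"scene"); print("rack",s,np.round(r,1).tolist())
print(np.round((project(place(np.r_[R,[[0,0,.025]]],s),"top")-[110,140])*1.8).tolist())
```

```text
box [ 0.5900755   0.00662903 -0.1743195 ] [[2.4, 0.5], [-1.1, -0.2], [0.6, -0.8], [-1.8, 0.3]]
rack [0.532582   0.30826151 0.10231208] [[-0.6, -1.6], [0.6, -1.0], [1.2, 1.5], [-1.3, 0.2]]
[[148.0, 202.0], [29.0, 214.0], [22.0, 71.0], [138.0, 60.0], [84.0, 136.0]]
```

```bash
cat >> helpers.py <<'E'
from scipy.spatial.transform import Rotation as Ro
BOX=np.array([.5875,.002,-.157]); RACK=np.array([.532,.306,.10])
ZG=.0735   # TCP height at the knob grasp
def lid_tcp(base,tail_x,tail_z,tilt,y=0.):   # TCP pose for a lid pose given in a base frame (x,y,yaw)
    rel=Ro.from_euler('y',tilt).apply([-.122,0,ZG-.046])
    p=place([[tail_x+rel[0],y,tail_z+rel[2]]],base)[0]
    R=Ro.from_euler('z',base[2])*Ro.from_euler('y',tilt)*Ro.from_euler('xyz',[180,0,90],degrees=True)
    return p.tolist(),R.as_euler('xyz',degrees=True).tolist()
def rep(t): print(t,round(robot.current_time_s(),2),np.round(robot.current_tool_pos(),4),"F",np.round(robot.current_contact_force(),1),"gap",round(robot.current_finger_gap(),3),"gf",round(float(np.max(robot.current_gripper_force())),1),flush=True)
def snap(c,n): im=vision.grab_frame(c); cv2.imwrite(f"pics/{n}.png",im[:,:,::-1]); return im
E
python3 - <<'E'
from helpers import *
p,o=lid_tcp(BOX,.077,.046,0); print(p,o)
fingers.gripper_to(.6)
robot.move_to([p[0],p[1],.16],o); rep("above")
print(robot.line_to(p,o,.1,f_stop=6)); rep("down")
fingers.gripper_to(0,40); robot.pause(.2); rep("grip")
im=snap("scene","grip"); cv2.imwrite("pics/gripc.png",cv2.resize(im[200:380,260:480,::-1],(792,648-54),interpolation=cv2.INTER_CUBIC))
E
```

```text
[0.5430534642358408, 0.00903601155238615, 0.0735] [180.0, 0.0, 81.00456261644608]
above 3.64 [0.5431 0.011  0.1599] F [-0.4 -0.5 -0.6] gap 0.597 gf 0.0
False
down 4.66 [0.5437 0.0089 0.0741] F [-0.6  0.7  0.7] gap 0.602 gf 0.0
grip 5.17 [0.5439 0.0089 0.0744] F [-0.5 -0.5  5.9] gap 0.343 gf 41.0
```

View pics/gripc.png

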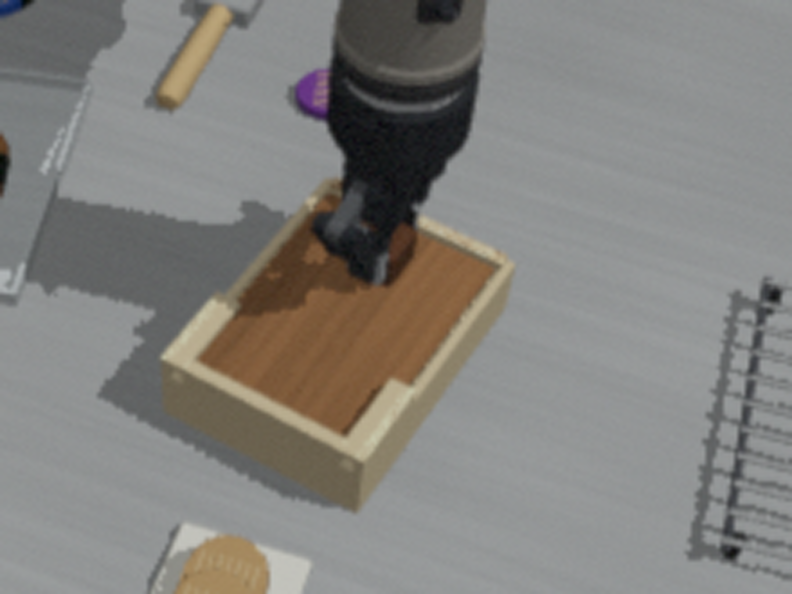

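```bash
sed -i 's/^ZG=.0735/ZG=.0743/' helpers.py
python3 - <<'E'
from helpers import *
T0=.0775
for a in (.02,.04,.06,.08):
    robot.line_to(*lid_tcp(BOX,T0,.046,a),.03); rep(f"tilt {a}")
for d in (.005,.012,.02,.027):
    robot.line_to(*lid_tcp(BOX,T0-d,.0462,.08),.04); rep(f"slide {d}")
    if np.abs(robot.current_contact_force()).max()>25: break
robot.pause(.2); rep("hold")
im=snap("scene","sl"); cv2.imwrite("pics/slc.png",cv2.resize(im[200:380,260:480,::-1],(792,594),interpolation=cv2.INTER_CUBIC))
print(np.round(robot.current_eef_rot(),2))
E
```

```text
tilt 0.02 5.49 [0.5445 0.0088 0.0766] F [ 0.1 -0.4  1.2] gap 0.339 gf 40.5
tilt 0.04 5.74 [0.5451 0.0087 0.079 ] F [1.  0.5 1.1] gap 0.341 gf 40.5
tilt 0.06 5.99 [0.5457 0.0086 0.0814] F [0.9 0.5 2. ] gap 0.347 gf 40.5
tilt 0.08 6.24 [0.5463 0.0085 0.0838] F [0.7 0.1 2.1] gap 0.342 gf 40.5
slide 0.005 6.52 [0.5401 0.0095 0.0841] F [-1.7 -0.6  3.1] gap 0.342 gf 40.5
slide 0.012 6.84 [0.5333 0.0106 0.0841] F [-1.8  0.5  2.4] gap 0.345 gf 40.6
slide 0.02 7.19 [0.5257 0.0118 0.0841] F [-0.9  0.1  0.6] gap 0.339 gf 40.4
slide 0.027 7.52 [0.5189 0.0129 0.0841] F [-1.4  1.1  0.9] gap 0.341 gf 40.4
hold 7.72 [0.5194 0.0128 0.0841] F [-0.7  0.5  0.6] gap 0.342 gf 40.3
[-175.4     0.     81.01]
```

View pics/slc.png

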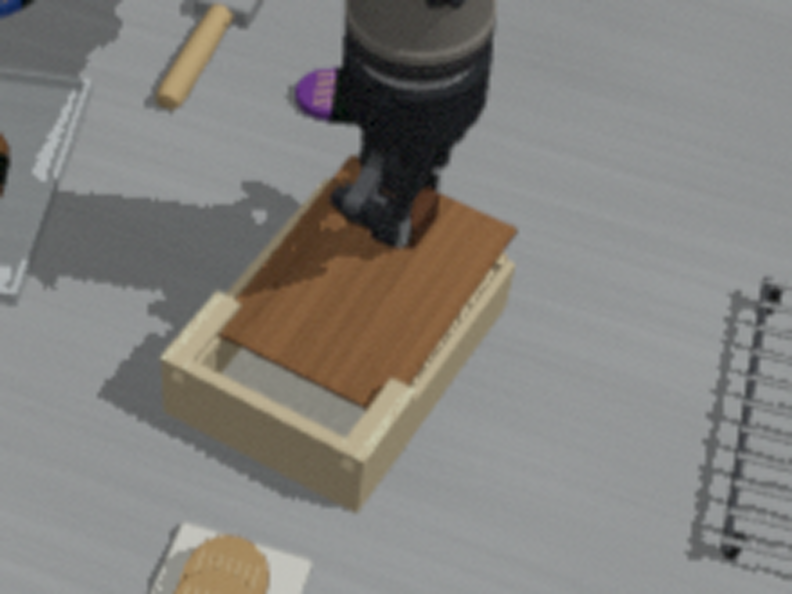

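Run:
```python
from helpers import *
T0=.0775
for d,z,a in ((.036,.0475,.08),(.048,.049,.08),(.060,.051,.08)):
    robot.line_to(*lid_tcp(BOX,T0-d,z,a),.05); rep(f"slide {d}")
robot.line_to(*lid_tcp(BOX,T0-.064,.08,.04),.06); rep("up")
robot.line_to(*lid_tcp(BOX,T0-.064,.11,0),.08); rep("level")
robot.line_to(*lid_tcp(RACK,.077,.10,0),.12); rep("over rack")
robot.line_to(*lid_tcp(RACK,.077,.034,0),.08); rep("near")
print(robot.line_to(*lid_tcp(RACK,.077,.0235,0),.02,f_stop=4)); robot.pause(.2); rep("down")
im=snap("scene","rk"); cv2.imwrite("pics/rkc.png",cv2.resize(im[230:430,400:620,::-1],(660,600),interpolation=cv2.INTER_CUBIC))
```

```text
slide 0.036 8.1 [0.5101 0.0143 0.0854] F [-0.3 -0.8 -0.6] gap 0.34 gf 40.2
slide 0.048 8.49 [0.4985 0.0162 0.087 ] F [ 0.  -0.3 -0.5] gap 0.337 gf 40.2
slide 0.06 8.88 [0.4867 0.0181 0.089 ] F [ 0.1  0.7 -0.3] gap 0.339 gf 40.2
up 9.45 [0.4816 0.019  0.1134] F [-0.1  0.4 -0.6] gap 0.343 gf 40.2
level 9.92 [0.4803 0.0192 0.1383] F [-0.2  0.2 -0.6] gap 0.341 gf 40.2
over rack 12.43 [0.4874 0.3009 0.1284] F [ 0.2 -0.3 -1. ] gap 0.344 gf 40.2
near 13.4 [0.4878 0.3017 0.0628] F [-0.1  0.1 -1.4] gap 0.341 gf 40.2
True
down 14.07 [0.4874 0.3017 0.0534] F [ 0.8 -0.4  5. ] gap 0.345 gf 41.0
```

View pics/rkc.png

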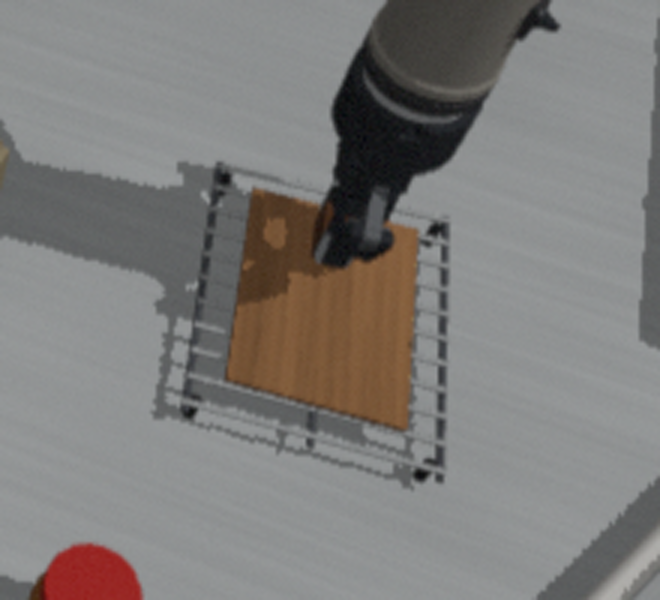

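Run:
```python
from helpers import *
fingers.gripper_to(.6); robot.pause(.3); rep("open")
p=robot.current_tool_pos(); robot.line_to([p[0],p[1],.17],None,.12); rep("up")
C=[.5445,-.2640]; o=[180,0,19]
robot.move_to([C[0],C[1],.16],o); fingers.gripper_to(.7); rep("over pan")
im=snap("top","pan2"); im=snap("scene","all2")
robot.line_to([*C,.05],o,.12)
print(robot.line_to([*C,.0215],o,.04,f_stop=5)); rep("at cracker")
fingers.gripper_to(0,25); robot.pause(.2); rep("grip")
im=snap("scene","cr"); cv2.imwrite("pics/crc.png",cv2.resize(im[170:410,160:560,::-1],(800,480),interpolation=cv2.INTER_CUBIC))
```

```text
open 14.76 [0.4863 0.3012 0.0525] F [0.  0.1 0.2] gap 0.602 gf 0.0
up 15.88 [0.4856 0.3009 0.1691] F [-0.7  0.2  0.3] gap 0.597 gf 0.0
over pan 18.18 [ 0.5449 -0.2632  0.16  ] F [ 0.2  0.1 -0.6] gap 0.703 gf 0.0
False
at cracker 20.2 [ 0.5446 -0.2642  0.0216] F [ 0.  -0.   0.2] gap 0.698 gf 0.0
grip 20.68 [ 0.5448 -0.2643  0.022 ] F [-0.2  1.   3.5] gap 0.505 gf 26.5
```

View pics/crc.png

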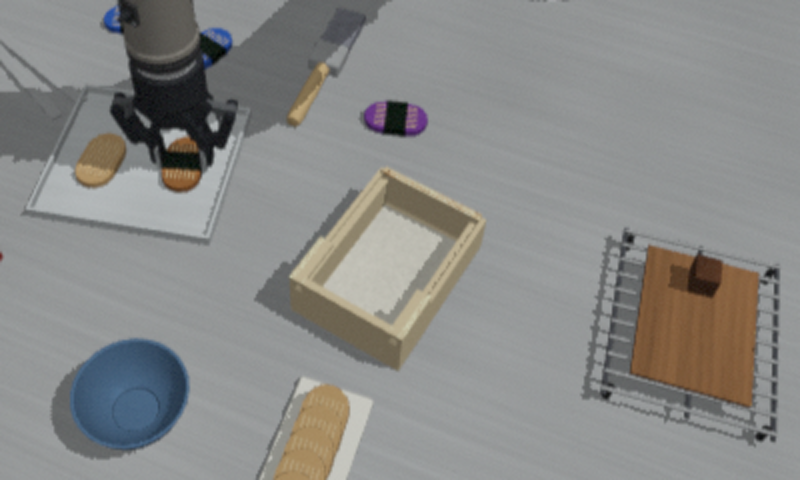

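The lid lies centred and flat on the rack, knob up. The jaws are on the banded brown cracker in the pan, at about (182,160) in the crop, and the plain one is untouched.

Run:
```python
from helpers import *
C=[.5448,-.2643]; o=[180,0,81]
robot.line_to([*C,.04],None,.05); rep("lift"); robot.line_to([*C,.15],None,.12)
p=place([[-.015,0,0]],BOX)[0][:2].tolist()
robot.line_to([*p,.15],o,.12); rep("over box")
robot.line_to([*p,.04],o,.08); rep("in box")
print(robot.line_to([*p,.0225],o,.02,f_stop=3)); robot.pause(.2); rep("down")
fingers.gripper_to(.65); robot.pause(.3); rep("open")
robot.line_to([*p,.16],o,.1)
robot.move_to([.40,-.05,.25],[180,0,81]); rep("clear")
im=snap("top","end"); a=cv2.resize(im[145:255,100:430,::-1],(780,260),interpolation=cv2.INTER_CUBIC)
im=snap("scene","ends"); b=cv2.resize(im[210:400,200:560,::-1],(780,340)); cv2.imwrite("pics/endc.png",np.vstack([a,b[:340]]))
```

```text
lift 21.25 [ 0.5449 -0.2642  0.0402] F [-0.2 -0.6 -0.5] gap 0.508 gf 26.2
over box 24.72 [0.5726 0.0036 0.15  ] F [-0.4 -1.  -0.3] gap 0.508 gf 26.1
in box 26.24 [0.5732 0.0042 0.0406] F [ 0.5 -1.1 -0.2] gap 0.505 gf 26.1
True
down 27.15 [0.5725 0.0044 0.025 ] F [-1.1 -0.2  5.1] gap 0.502 gf 26.7
open 27.73 [0.5715 0.0047 0.0241] F [ 0.5 -0.5  0.8] gap 0.651 gf 0.0
clear 30.06 [ 0.4006 -0.049   0.2502] F [-0.3  1.   0.2] gap 0.652 gf 0.0
```

View pics/endc.png

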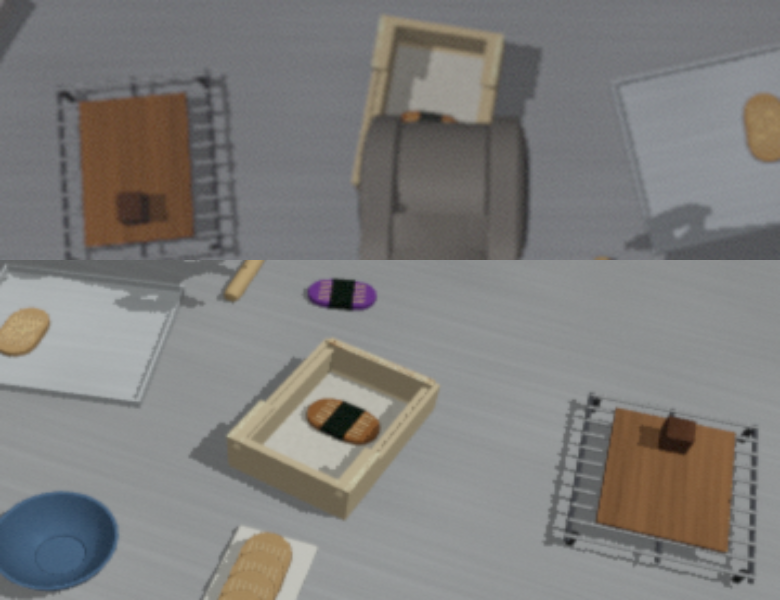

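The cracker lies flat on the box floor at about (343,420) in the picture. The lid is flat on the rack at about (667,480), and the arm is clear.

```bash
python3 -c "
from station import workorder
print(workorder.close_job())"
```

```text
the job is handed in; nothing more can be done
None
```

The lid lies flat, knob up, in the middle of the rack; the seaweed cracker lies flat on the box floor; the plain cracker was left alone; and the job was handed in at about 30 s with no verdict shown.

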